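# Fit the aerial's loading coil from the spares case

### The arm

A 7-joint arm with a two-finger parallel gripper is mounted at the origin on the work surface. World frame = base frame: x ahead of the robot, y to its left, z up, the work surface at z = 0. Lengths are in m, angles in degrees, forces in N, time in s.
With the tool pointing down it reaches from about 0.425 to 0.925 m from the base axis. Payload 6.8 kg.
Tool frame: the origin (TCP) lies midway between the tips of the shut fingers; the grasp point (between the pads) lies 19 mm behind it; z points along the fingers, y is the line along which they close (so a half turn about z gives the same grasp; the last joint's range is limited). The gripper opens to 85 mm and grips with 20 to 120 N. Pads are 22 mm wide; open, the fingers measure 114 mm over their backs; the gripper's body (76 mm by 85 mm) begins 54 mm behind the grasp point. The pads swing forward as they close: fully open they stand 13 mm farther back than shut.
Start: joints at [64.108, 27.33, 1.283, 89.118, -0.659, 63.558, -4.761], TCP at [0.228, -0.636, 0.231] pointing down, gripper open.
Joint ranges: [-169.35, 169.35], [-19.33, 120.38], [-80.79, 83.38], [13.8, 139.57], [-78.32, 258.32], [9.67, 109.79], [-169.56, 169.56]. Speed limits (degrees/s): [136.94, 136.94, 180, 180, 180, 180, 180].

### API

Orientations are given as a 3x3 rotation matrix whose columns are the frame's x, y, z axes.
In Python, from rig import env gives the robot as it stands.
- The arm moves only by the tool jog_arm, never from a script. Its argument "moves" is a list of rows, each an object with "jaw": the closure, from -1 (fully open) to 1 (shut), so that 0 is half open; "xyz": the shift along the tool's x, y, z in m, a list of three; "roll": the turn about the tool's z in rad. A call has 1 to 12 rows; each row shifts and turns the commanded pose from where the row before left it, along the tool's axes as they then stand; what a row does not reach is not made up. A row lasts 1/8 s, in which the tool goes at most 62.5 mm and 10.7 degrees, less where a joint would pass 70% of its speed; a pose out of reach is approached as far as the arm can. A call is refused whole if a number of a shift passes 0.0625 or a number of a turn 0.188, either way. A call with a gripper value outside its range is refused whole. The fingers move at their own pace and stop on an object; the grip force is fixed at half the most. Time passes only in rows, so rows that do not move let the fingers close. It gives the time, the measured TCP pose, the force, the opening and the grip force at its end, in the units of the state.
- env.state(): the state, without advancing time (a new reading comes with each control period).
- env.get_image(name): name is "scene" or "top"; returns the picture (480x640x3 uint8, red, green, blue); there is no depth.
- env.camera_model(name): a dict with "camera_matrix" (3x3 intrinsics, pixels), "camera_from_world" (4x4, takes a point from world to camera coordinates). Camera axes: x right, y down, z forward; pixel columns grow to the right and rows downward; lengths in m; the calibration is good to about 2 mm. A picture is of the moment at which its call begins. camera_model takes no time and is no camera call.
- env.hand_in(): hands the job in; it is judged then, once.
Trained networks look in the newest picture that a camera, given by its name, has taken for a name from the list of things; names that differ only in an ending like _2 or _b are one class to them, and where a whole thing is asked for, a point or a joint stands for the part that bears it (a point fixed in the world has none). Each returns a list of dicts, best first, with "p" (0 to 1); they miss things now and then, are a little off and sometimes report something else, mostly with a low value. They report only what shows in the picture. A call takes as long as a camera call.
- env.find_in(name, camera): "at" ([x, y, z] in m, in world coordinates, good to about 4 mm: the middle of the surface that is visible of it).
- env.silhouettes(name, camera): "pixels" (480x640 bool, what is visible of it).
- env.place_of(name, camera): "at" ([x, y, z] in m, in world coordinates, good to about 4 mm: a listed point, or the origin of a listed thing).
The state is a dict: "time_s": time; "joints": joint angles; "qvel": joint speeds; "tau": joint torques, N m; "eef_pos": TCP position; "eef_rot": TCP orientation; "wrist_force": force on the tool from outside, world axes, zero at the start; "ft_torque": the same for the moment, N m; "grip_width": finger opening in m; "finger_force": force on a finger pad.
Only numpy, scipy, OpenCV 4.12 (cv2) and the standard library are available. Lean on these libraries where they do the work, as an engineer would, in place of code of your own. Each camera call takes 0.05 s, during which the arm holds its last target. There are 200 camera calls.

### The job

Raise the self-closing lid of the grey spares case and take out the aerial loading coil kept inside. Fit the coil in the aerial mount, turned so that its flat foot drops into the slot and its flange sits flush on the mount; do not force it. Leave the coil standing there and the case shut, and do not disturb the other things on the table.

Things in the scene. Friction and masses are not known exactly. Their poses are not given: they have to be found in the camera images.
- case: Grey open-topped plastic case fixed to the table, left or right of its middle: 130 (x) x 190 (y) x 125 mm high, walls 5 mm. Origin at the centre of its underside, z up; its own +x points from its front (lip side) to the hinge side. A black rack fixed on its floor (56 x 70 mm, centred at x = -32 mm, top 35 mm up) holds the coil; nothing else is inside.
- lid (a joint): Lid angle: 0 shut, grows as the lip rises, end stop 1.48 rad. Flat clear panel in a black frame, 160 x 190 x 6 mm, 0.18 kg, hinged on the case's far (+x) top edge. It never stays up: gravity shuts it, slowed by hinge damping (0.3 N m s/rad): some 5 to 7 s from fully up. 1.5 to 3 N at the lip raises it; it may lean on the hand meanwhile.
- lid_hinge (a point): Middle of the lid's hinge line, on the case at x = +65 mm, y = 0, 125.5 mm above the table; the hinge line runs along the case's y.
- lid_lip (a point): Middle of the lid's free front edge, on its underside, 160 mm from the hinge line. The lid overhangs the case's front wall by 30 mm, over its whole 190 mm width, so that fingertips fit underneath.
- coil: Loading coil, 96 mm tall, 0.28 kg +-25 %, upright; origin at the centre of its foot's underside. Flat foot 40 (x) x 16 (y) mm, 18 mm tall, the lowest 7 mm 36 x 12; flange 54 mm across, z 18 to 24; copper winding 43 mm across, z 24 to 68; black grip block 38 (x) x 30 (y) mm, z 68 to 96. Starts in the rack, 3 mm play, at x -32, y 0, z 17 mm of the case, axes as the case's within 0.03 rad.
- mount: Aerial mount fixed to the table: round grey foot 130 mm across, 14 mm high, carrying an aluminium socket block 78 (x) x 56 (y) mm, top face 45 mm above the table. Origin at the centre of its underside, z up. It has a slot along its own x in the top face.
- mount_slot (a point): Centre of the slot's mouth, in the mount's top face, axes as the mount's. Slot 44 (x) x 20 (y) mm, 22 mm deep, mouth chamfered 2 mm: 2 mm play each side round the coil's foot, which fits either way round (half-turn). Seated, the flange rests on the top face and the coil's origin is 18 mm below this point.
- torch: Red torch standing upright, 115 mm tall, 36 mm across at the head, origin under its centre; near the middle between case and mount. Bystander.
- tape: Grey tape roll lying flat, 92 mm across, 45 mm high, origin under its centre. Bystander.
- phone: Black phone lying flat, 150 x 72 x 9 mm, origin under its centre. Bystander.
- water_a: Water bottle, 62 mm across, 190 mm tall, upright, origin under its centre. Bystander.
- water_b: Another such water bottle. Bystander.
- mug: White mug, 80 mm across, 90 mm tall, origin under its centre. Bystander.
- pen: Black marker lying flat, 140 mm long, 12 mm thick. Bystander.

How it is judged:
By the outcome, as a careful person would: the job done as asked, in the order asked, and still so for the second after the job is handed in, with the robot touching nothing.
It also fails if it takes over 61 s, if anything falls off the work surface, if the arm or the gripper's body presses on something with over 40 N, if the wrist force passes 120 N, or if a joint passes its speed limit or range.

## Working session

There is one attempt and no reset: what is moved stays moved. The work goes in short steps, Python scripts to look and compute and a tool call to move; the robot and the scene stay as the last step left them, time stands still between calls to the robot, and variables do not carry over. Pictures are saved under pics/ and viewed, at most 10 in all, crops included, and the job is handed in when it is done.

Besides the shell and the picture viewer there is one more tool, called after "Emit:" in YAML: its name, and indented under it one key for each argument. jog_arm: Moves the arm, as the interface text tells. Its arguments: {"type":"object","properties":{"moves":{"type":"array","items":{"type":"object","properties":{"jaw":{"type":"number"},"xyz":{"type":"array","items":{"type":"number"}},"roll":{"type":"number"}}}}},"required":["moves"]}

```bash
ls; mkdir -p pics; python3 - <<'E'
from rig import env
import cv2,numpy as np
for c in("scene","top"):
    cv2.imwrite(f"pics/{c}0.png",env.get_image(c)[:,:,::-1])
    m=env.camera_model(c);T=np.linalg.inv(m["camera_from_world"]);print(c,T[:3,3].round(3),T[:3,2].round(2),m["camera_matrix"][0][0])
    for n in["case","lid_hinge","lid_lip","coil","mount","mount_slot","torch","tape","phone","water_a","mug","pen"]:
        print(n,[(np.round(d["at"],3).tolist(),round(d["p"],2)) for d in env.place_of(n,c)[:3]])
s=env.state();print({k:np.round(v,3).tolist() for k,v in s.items()})
E
```

```text
pics
scene [1.022 0.757 0.868] [-0.39 -0.66 -0.65] 481.5933018573353
case [([0.621, -0.222, -0.002], 0.81)]
lid_hinge [([0.685, -0.221, 0.125], 0.9)]
lid_lip [([0.526, -0.223, 0.123], 0.81)]
coil [([0.688, -0.225, 0.129], 0.48), ([0.65, 0.176, -0.001], 0.19)]
mount [([0.65, 0.178, 0.002], 0.72), ([0.651, 0.174, 0.046], 0.36)]
mount_slot [([0.65, 0.178, 0.046], 0.6)]
torch [([0.583, -0.002, -0.001], 0.77), ([0.39, 0.339, 0.003], 0.41)]
tape [([0.426, 0.018, -0.001], 0.7)]
phone [([0.417, -0.34, -0.001], 0.76)]
water_a [([0.64, 0.457, 0.001], 0.91), ([0.549, 0.437, 0.003], 0.79)]
mug [([0.613, -0.465, 0.001], 0.77)]
pen [([0.394, 0.336, 0.002], 0.83)]
top [ 0.378 -0.003  1.081] [ 0.19 -0.01 -0.98] 445.2668844121291
case [([0.626, -0.222, 0.001], 0.88), ([0.65, 0.182, -0.002], 0.22)]
lid_hinge [([0.683, -0.224, 0.128], 0.58)]
lid_lip [([0.524, -0.213, 0.125], 0.89), ([0.65, 0.177, 0.048], 0.44)]
coil []
mount [([0.651, 0.181, -0.0], 0.79)]
mount_slot [([0.652, 0.176, 0.045], 0.7)]
torch [([0.648, 0.181, -0.001], 0.59), ([0.682, -0.226, 0.125], 0.44), ([0.521, -0.216, 0.128], 0.36)]
tape [([0.43, 0.016, 0.004], 0.8)]
phone [([0.421, -0.348, -0.001], 0.78)]
water_a [([0.549, 0.435, -0.002], 0.78), ([0.638, 0.462, -0.0], 0.61)]
mug [([0.612, -0.464, 0.003], 0.62)]
pen [([0.389, 0.341, -0.003], 0.55)]
{'time_s': 1.3, 'joints': [64.11, 27.328, 1.284, 89.118, -0.657, 63.559, -4.76], 'qvel': [-0.067, 0.031, -0.154, -0.101, 0.002, 0.027, -0.05], 'tau': [0.001, -59.633, 1.606, -28.154, 0.012, 0.002, -0.0], 'eef_pos': [0.227, -0.636, 0.231], 'eef_rot': [[0.941, 0.337, 0.0], [0.337, -0.941, -0.0], [-0.0, 0.0, -1.0]], 'wrist_force': [0.041, -0.028, 0.079], 'ft_torque': [0.024, -0.004, 0.031], 'finger_force': 0.0, 'grip_width': 0.085}
```

View pics/scene0.png

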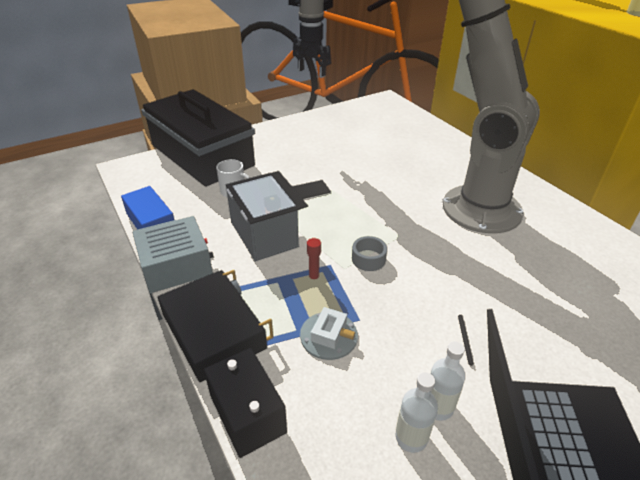

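View pics/top0.png

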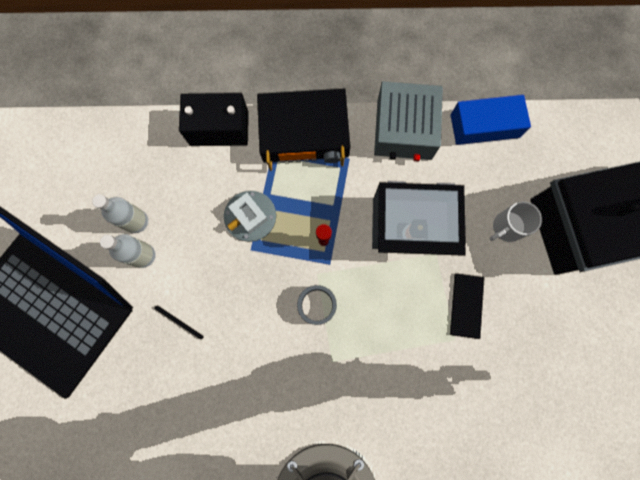

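The top view shows the case at about (420,218), with the coil visible through the lid at about (418,228). The mount is at (246,212) with a rotated block. Next I measure the yaws on rectified planes.

```bash
cat > h.py <<'E'
from rig import env
import cv2,numpy as np
def rect(img,cam,c,z,half,n=400):
    """warp to plane z; column=+x, row=+y, centre c"""
    m=env.camera_model(cam);P=np.array(m["camera_matrix"])@np.array(m["camera_from_world"])[:3]
    s=2*half/n;A=np.array([[s,0,c[0]-half],[0,s,c[1]-half],[0,0,z],[0,0,1]])
    return cv2.warpPerspective(img,P@A,(n,n),flags=cv2.INTER_CUBIC|cv2.WARP_INVERSE_MAP)
E
python3 - <<'E'
from h import *
a={c:cv2.imread(f"pics/{c}0.png") for c in("scene","top")}
row1=np.hstack([rect(a[c],c,(.651,.178),.045,.07,300) for c in("top","scene")])
row2=np.hstack([rect(a[c],c,(.605,-.222),.1285,.125,300) for c in("top","scene")])
cv2.imwrite("pics/r.png",np.vstack([row1,row2]))
g=cv2.cvtColor(rect(a["top"],"top",(.651,.178),.045,.07,300),cv2.COLOR_BGR2GRAY)
for t in(170,190,210):
    cs,_=cv2.findContours((g>t).astype(np.uint8),cv2.RETR_CCOMP,2)
    for k in cs:
        if cv2.contourArea(k)>1500: r=cv2.minAreaRect(k);print(t,np.round(r[0],1),np.round(np.array(r[1])*140/300,1),round(r[2],1))
E
```

```text
170 [ 23.5 251.5] [21.9 44.3] 0.0
170 [238.5 177.5] [113.4  56.5] 90.0
170 [146.  144.6] [78.3 56.2] 37.7
170 [145.8 142.8] [48.1 23.5] 38.5
190 [ 22. 253.] [20.5 42.9] 0.0
190 [240.5 178.5] [112.5  54.6] 90.0
190 [146. 145.] [75.7 54.3] 37.7
190 [145. 143.] [51.3 26.3] 38.8
210 [ 20.5 255.5] [40.6 19.1] 90.0
210 [243.  179.5] [111.5  52.3] 90.0
```

View pics/r.png

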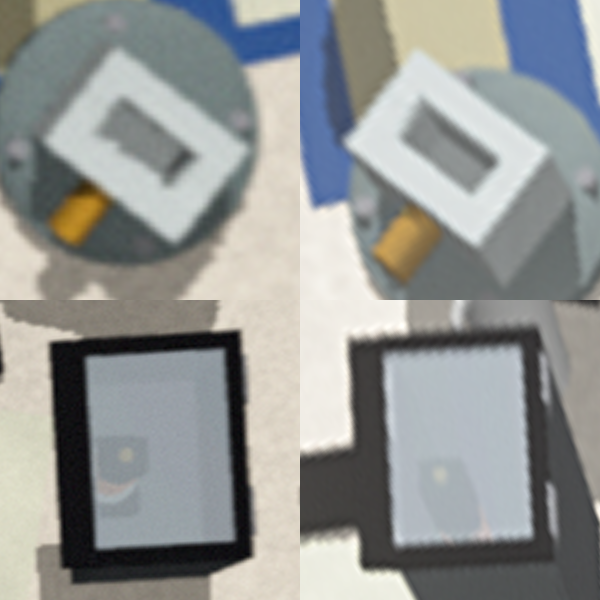

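The slot axis is at about +38.2° with its centre near (0.650, 0.1765). The case yaw is about −3.8° and the lip is near (0.526, −0.218). I move to a point in front of the lip.

Emit:
jog_arm:
  moves:
    - {"jaw":1,"xyz":[0.0368,-0.0318,0],"roll":0}
    - {"jaw":1,"xyz":[0.0368,-0.0318,0],"roll":0}
    - {"jaw":1,"xyz":[0.0368,-0.0318,0],"roll":0}
    - {"jaw":1,"xyz":[0.0368,-0.0318,0],"roll":0}
    - {"jaw":1,"xyz":[0.0368,-0.0318,0],"roll":0}
    - {"jaw":1,"xyz":[0.0368,-0.0318,0],"roll":0}
    - {"jaw":1,"xyz":[0.0368,-0.0318,0],"roll":0}
    - {"jaw":1,"xyz":[0.0368,-0.0318,0],"roll":0}
    - {"jaw":1,"xyz":[0.0368,-0.0318,0],"roll":0}
    - {"jaw":1,"xyz":[0.0368,-0.0318,0],"roll":0}
    - {"jaw":1,"xyz":[0,0,0],"roll":0.137}
    - {"jaw":1,"xyz":[0,0,0],"roll":0.137}

```text
time_s: 2.8
eef_pos: [0.4672, -0.2114, 0.2315]
eef_rot: [[0.998, 0.067, 0.0], [0.067, -0.998, -0.0], [0.0, 0.0, -1.0]]
wrist_force: [-0.2, -1.5, 0.0]
grip_width: 0.0
finger_force: 0.0
```

Emit:
jog_arm:
  moves:
    - {"jaw":1,"xyz":[0,0,0.04],"roll":0.133}
    - {"jaw":1,"xyz":[0,0,0.045],"roll":0}
    - {"jaw":1,"xyz":[0,0,0.0415],"roll":0}
    - {"jaw":1,"xyz":[0.02,0,0],"roll":0}
    - {"jaw":1,"xyz":[0.015,0,0],"roll":0}
    - {"jaw":1,"xyz":[0.005,0,0],"roll":0}
    - {"jaw":1,"xyz":[0,0,0],"roll":0}

```text
time_s: 3.68
eef_pos: [0.5071, -0.2147, 0.1053]
eef_rot: [[0.998, -0.063, 0.001], [-0.063, -0.998, -0.0], [0.001, 0.0, -1.0]]
wrist_force: [-0.1, 0.8, -0.5]
grip_width: -0.0
finger_force: 0.0
```

```bash
python3 - <<'E'
from h import *
im=env.get_image("scene")[:,:,::-1]
im2=env.get_image("top")[:,:,::-1]
c=[cv2.resize(x,None,fx=3,fy=3,interpolation=cv2.INTER_CUBIC) for x in(im[130:290,190:320],im2[150:310,350:480])]
cv2.imwrite("pics/lip.png",np.hstack(c))
E
```

```text
(no output)
```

View pics/lip.png

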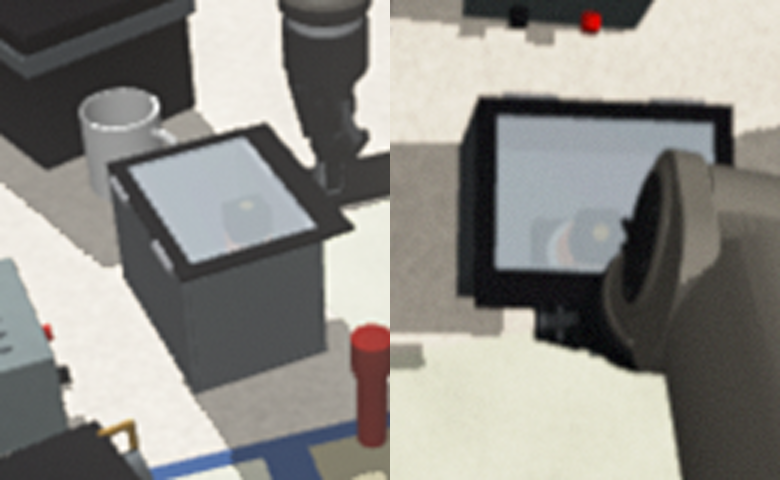

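The fingertip stands in front of the lip, around (330,185) in the left crop, with no contact yet. I creep forward to touch it.

Emit:
jog_arm:
  moves:
    - {"jaw":1,"xyz":[0.003,0,0],"roll":0}
    - {"jaw":1,"xyz":[0.003,0,0],"roll":0}
    - {"jaw":1,"xyz":[0,0,0],"roll":0}

```text
time_s: 4.15
eef_pos: [0.513, -0.215, 0.1049]
eef_rot: [[0.998, -0.063, 0.0], [-0.063, -0.998, -0.0], [0.0, 0.0, -1.0]]
wrist_force: [0.1, -0.1, 0.0]
grip_width: 0.0002
finger_force: 0.0
```

Emit:
jog_arm:
  moves:
    - {"jaw":1,"xyz":[0.003,0,0],"roll":0}
    - {"jaw":1,"xyz":[0.002,0,0],"roll":0}
    - {"jaw":1,"xyz":[0,0,0],"roll":0}

```text
time_s: 4.53
eef_pos: [0.5148, -0.2152, 0.1043]
eef_rot: [[0.998, -0.064, -0.006], [-0.064, -0.998, 0.001], [-0.006, -0.0, -1.0]]
wrist_force: [-8.9, 1.6, 6.2]
grip_width: -0.0002
finger_force: 4.3
```

Emit:
jog_arm:
  moves:
    - {"jaw":1,"xyz":[0.002,0,-0.004],"roll":0}
    - {"jaw":1,"xyz":[0.0,0,-0.008],"roll":0}
    - {"jaw":1,"xyz":[0.001,0,-0.008],"roll":0}

```text
time_s: 4.9
eef_pos: [0.5161, -0.2152, 0.1231]
eef_rot: [[0.998, -0.064, -0.01], [-0.064, -0.998, 0.002], [-0.01, -0.001, -1.0]]
wrist_force: [-8.0, 0.7, -0.3]
grip_width: 0.0004
finger_force: 4.4
```

```bash
python3 - <<'E'
from h import *
env.get_image("scene");env.get_image("top")
for c in("scene","top"): print([(np.round(d["at"],3).tolist(),round(d["p"],2)) for d in env.place_of("lid_lip",c)[:2]])
print(env.state()["wrist_force"],env.state()["time_s"])
E
```

```text
[([0.525, -0.222, 0.141], 0.96), ([0.642, 0.46, 0.002], 0.31)]
[([0.612, -0.468, 0.003], 0.31)]
[-9.04904251  1.35493531  0.80832676] 5.1
```

The lip has risen 16 mm on friction. I follow the arc upward.

Emit:
jog_arm:
  moves:
    - {"jaw":1,"xyz":[0.002,0,-0.008],"roll":0}
    - {"jaw":1,"xyz":[0.0021,0,-0.008],"roll":0}
    - {"jaw":1,"xyz":[0.0024,0,-0.008],"roll":0}
    - {"jaw":1,"xyz":[0.0028,0,-0.008],"roll":0}
    - {"jaw":1,"xyz":[0.003,0,-0.008],"roll":0}
    - {"jaw":1,"xyz":[0.0035,0,-0.008],"roll":0}
    - {"jaw":1,"xyz":[0.004,0,-0.008],"roll":0}
    - {"jaw":1,"xyz":[0.0045,0,-0.008],"roll":0}
    - {"jaw":1,"xyz":[0.0051,0,-0.008],"roll":0}
    - {"jaw":1,"xyz":[0.0058,0,-0.008],"roll":0}

```text
time_s: 6.35
eef_pos: [0.5508, -0.2173, 0.2042]
eef_rot: [[0.998, -0.064, -0.011], [-0.064, -0.998, 0.002], [-0.011, -0.001, -1.0]]
wrist_force: [-15.0, 2.4, 9.5]
grip_width: -0.0002
finger_force: 7.6
```

```bash
python3 - <<'E'
from h import *
im=env.get_image("scene")
print([(np.round(d["at"],3).tolist(),round(d["p"],2)) for d in env.place_of("lid_lip","scene")[:2]])
print(env.state()["wrist_force"],env.state()["time_s"])
cv2.imwrite("pics/l2.png",cv2.resize(im[100:280,180:360,::-1],None,fx=3,fy=3,interpolation=2))
E
```

```text
[([0.56, -0.226, 0.22], 0.83)]
[-16.15772151   3.66373746  12.77040119] 6.45
```

View pics/l2.png

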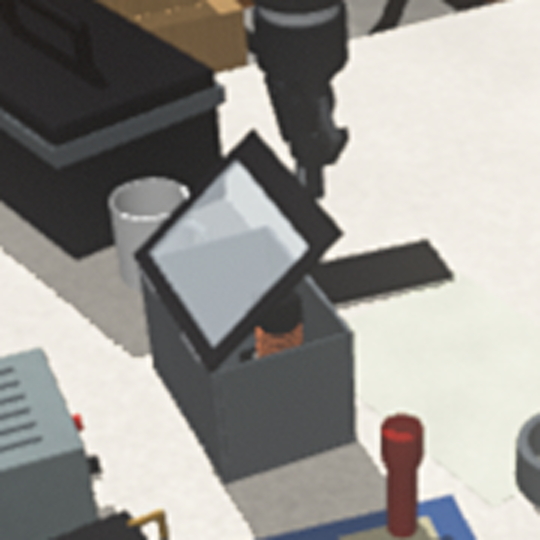

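The lid is at about 38° and the coil is visible inside the case. I continue to about 78°.

Emit:
jog_arm:
  moves:
    - {"jaw":1,"xyz":[0.0055,0,-0.0078],"roll":0}
    - {"jaw":1,"xyz":[0.0066,0,-0.0074],"roll":0}
    - {"jaw":1,"xyz":[0.0072,0,-0.007],"roll":0}
    - {"jaw":1,"xyz":[0.0079,0,-0.0064],"roll":0}
    - {"jaw":1,"xyz":[0.0083,0,-0.0059],"roll":0}
    - {"jaw":1,"xyz":[0.0087,0,-0.0054],"roll":0}
    - {"jaw":1,"xyz":[0.0089,0,-0.0049],"roll":0}
    - {"jaw":1,"xyz":[0.0093,0,-0.0042],"roll":0}
    - {"jaw":1,"xyz":[0.0095,0,-0.0036],"roll":0}
    - {"jaw":1,"xyz":[0.0097,0,-0.0031],"roll":0}
    - {"jaw":1,"xyz":[0.0099,0,-0.0024],"roll":0}

```text
time_s: 7.82
eef_pos: [0.6478, -0.2237, 0.263]
eef_rot: [[0.998, -0.063, -0.0], [-0.063, -0.998, -0.0], [0.0, 0.0, -1.0]]
wrist_force: [-1.0, 0.3, -0.0]
grip_width: 0.0003
finger_force: 0.5
```

```bash
python3 - <<'E'
from h import *
im=env.get_image("scene")
for n in("lid_lip","coil"):print([(np.round(d["at"],3).tolist(),round(d["p"],2)) for d in env.place_of(n,"scene")[:2]])
print(env.state()["wrist_force"],env.state()["time_s"])
cv2.imwrite("pics/l3.png",cv2.resize(im[80:280,180:360,::-1],None,fx=3,fy=3,interpolation=2))
E
```

```text
[([0.659, -0.23, 0.28], 0.95), ([0.641, 0.455, 0.0], 0.57)]
[([0.588, -0.218, 0.017], 0.65)]
[-0.28119768 -0.15380585  0.39418047] 7.975
```

View pics/l3.png

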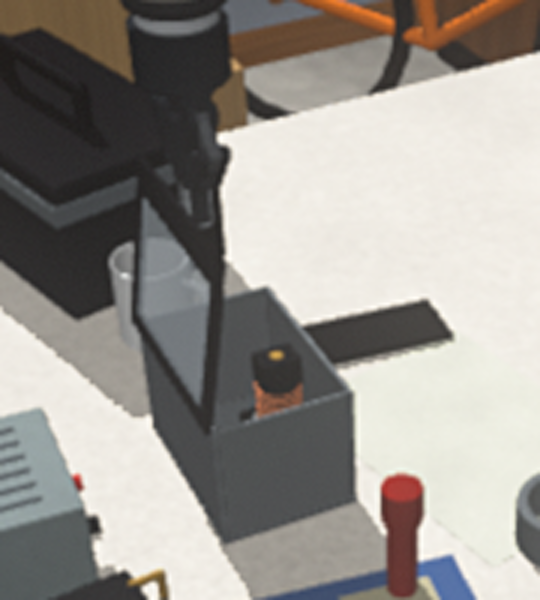

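Emit:
jog_arm:
  moves:
    - {"jaw":-1,"xyz":[-0.03,0,0.01],"roll":0}
    - {"jaw":-1,"xyz":[-0.03,0,0.03],"roll":0}
    - {"jaw":-1,"xyz":[0,0,0.04],"roll":0}
    - {"jaw":-1,"xyz":[0,0,0.03],"roll":0}
    - {"jaw":-1,"xyz":[0,0,0.02],"roll":0}

```text
time_s: 8.6
eef_pos: [0.5865, -0.2197, 0.1316]
eef_rot: [[0.998, -0.063, -0.001], [-0.063, -0.998, 0.0], [-0.001, -0.0, -1.0]]
wrist_force: [0.7, -0.1, 0.6]
grip_width: 0.0855
finger_force: 0.0
```

Emit:
jog_arm:
  moves:
    - {"jaw":-1,"xyz":[0.001,0,0.025],"roll":0}
    - {"jaw":-1,"xyz":[0,0,0.014],"roll":0}
    - {"jaw":-1,"xyz":[0,0,0.006],"roll":0}
    - {"jaw":1,"xyz":[0,0,0],"roll":0}
    - {"jaw":1,"xyz":[0,0,0],"roll":0}
    - {"jaw":1,"xyz":[0,0,0],"roll":0}
    - {"jaw":1,"xyz":[0,0,0],"roll":0}
    - {"jaw":1,"xyz":[0,0,0],"roll":0}

```text
time_s: 9.6
eef_pos: [0.589, -0.2203, 0.0889]
eef_rot: [[0.998, -0.063, 0.002], [-0.063, -0.998, -0.001], [0.002, 0.001, -1.0]]
wrist_force: [-1.0, -0.3, 5.8]
grip_width: 0.0288
finger_force: 60.8
```

Emit:
jog_arm:
  moves:
    - {"jaw":1,"xyz":[0,0,-0.005],"roll":0}
    - {"jaw":1,"xyz":[0,0,-0.015],"roll":0}
    - {"jaw":1,"xyz":[0,0,-0.025],"roll":0}
    - {"jaw":1,"xyz":[0,0,-0.03],"roll":0}
    - {"jaw":1,"xyz":[0,0,-0.03],"roll":0}
    - {"jaw":1,"xyz":[-0.02,0,-0.03],"roll":0}
    - {"jaw":1,"xyz":[-0.04,0,-0.02],"roll":0}
    - {"jaw":1,"xyz":[-0.04,0,0],"roll":0}
    - {"jaw":1,"xyz":[-0.02,0,0],"roll":0}

```text
time_s: 10.72
eef_pos: [0.4657, -0.2121, 0.2436]
eef_rot: [[0.998, -0.064, -0.001], [-0.064, -0.998, -0.0], [-0.001, 0.0, -1.0]]
wrist_force: [0.4, 0.6, -2.7]
grip_width: 0.0288
finger_force: 60.0
```

```bash
python3 - <<'E'
from h import *
im=env.get_image("scene")
for n in("lid_lip","coil"):print([(np.round(d["at"],3).tolist(),round(d["p"],2)) for d in env.place_of(n,"scene")[:2]])
print(env.state()["wrist_force"],env.state()["time_s"])
cv2.imwrite("pics/l4.png",cv2.resize(im[80:280,180:360,::-1],None,fx=3,fy=3,interpolation=2))
E
```

```text
[([0.624, -0.226, 0.272], 0.96)]
[([0.467, -0.209, 0.174], 0.61)]
[-0.5126804   0.17195009 -2.59396888] 10.875
```

View pics/l4.png

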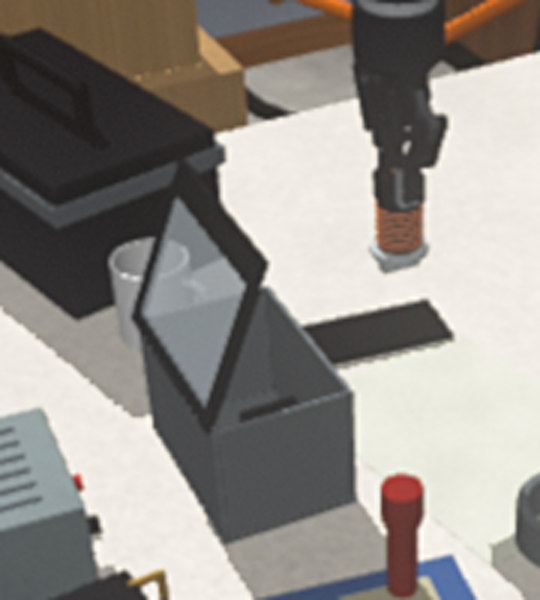

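The coil is out, hanging upright, and the lid is swinging shut clear of it. I carry it to the mount.

Emit:
jog_arm:
  moves:
    - {"jaw":1,"xyz":[0.0159,-0.04,0],"roll":0}
    - {"jaw":1,"xyz":[0.0159,-0.04,0],"roll":0}
    - {"jaw":1,"xyz":[0.0159,-0.04,0],"roll":0}
    - {"jaw":1,"xyz":[0.0159,-0.04,0],"roll":0}
    - {"jaw":1,"xyz":[0.0159,-0.04,0],"roll":0}
    - {"jaw":1,"xyz":[0.0159,-0.04,0],"roll":0}
    - {"jaw":1,"xyz":[0.0159,-0.04,0],"roll":0}
    - {"jaw":1,"xyz":[0.0159,-0.04,0],"roll":0}
    - {"jaw":1,"xyz":[0.0159,-0.04,0],"roll":0}
    - {"jaw":1,"xyz":[0.0159,-0.04,0],"roll":0}
    - {"jaw":1,"xyz":[0,0,0],"roll":-0.147}
    - {"jaw":1,"xyz":[0,0,0],"roll":-0.147}

```text
time_s: 12.38
eef_pos: [0.6529, 0.1787, 0.2423]
eef_rot: [[0.972, 0.235, -0.001], [0.235, -0.972, 0.0], [-0.001, -0.001, -1.0]]
wrist_force: [-0.5, -0.8, -4.1]
grip_width: 0.0288
finger_force: 60.4
```

Emit:
jog_arm:
  moves:
    - {"jaw":1,"xyz":[0,0,0],"roll":-0.147}
    - {"jaw":1,"xyz":[0,0,0.02],"roll":-0.147}
    - {"jaw":1,"xyz":[0,0,0.03],"roll":-0.147}
    - {"jaw":1,"xyz":[0,0,0.03],"roll":0}
    - {"jaw":1,"xyz":[0,0,0.025],"roll":0}
    - {"jaw":1,"xyz":[0,0,0],"roll":0}

```text
time_s: 13.12
eef_pos: [0.6514, 0.1768, 0.1354]
eef_rot: [[0.783, 0.622, -0.005], [0.622, -0.783, -0.001], [-0.004, -0.002, -1.0]]
wrist_force: [-0.1, -0.2, -2.7]
grip_width: 0.029
finger_force: 60.3
```

```bash
python3 - <<'E'
from h import *
im=env.get_image("scene");im2=env.get_image("top")
for c in("scene","top"):
  for n in("mount_slot","coil","lid_lip"):print(c,n,[(np.round(d["at"],3).tolist(),round(d["p"],2)) for d in env.place_of(n,c)[:2]])
cv2.imwrite("pics/m1.png",np.hstack([cv2.resize(x[:,:,::-1],(400,400),interpolation=2) for x in(im[230:370,265:405],im2[150:260,190:300])]))
E
```

```text
scene mount_slot [([0.65, 0.175, 0.047], 0.66), ([0.427, 0.014, 0.001], 0.31)]
scene coil [([0.655, 0.178, 0.063], 0.67)]
scene lid_lip [([0.55, -0.221, 0.208], 0.58)]
top mount_slot []
top coil []
top lid_lip [([0.549, -0.217, 0.207], 0.64)]
```

View pics/m1.png

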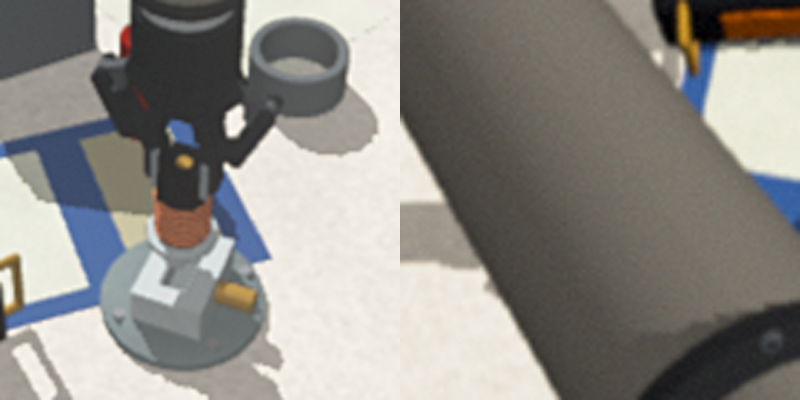

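The coil is above the slot with its foot aligned (38.5° against 38.2°). I lower it gently while watching the force.

Emit:
jog_arm:
  moves:
    - {"jaw":1,"xyz":[-0.0015,-0.001,0.008],"roll":0}
    - {"jaw":1,"xyz":[0,0,0.006],"roll":0}
    - {"jaw":1,"xyz":[0,0,0.004],"roll":0}
    - {"jaw":1,"xyz":[0,0,0.003],"roll":0}
    - {"jaw":1,"xyz":[0,0,0],"roll":0}

```text
time_s: 14.15
eef_pos: [0.6505, 0.1768, 0.1166]
eef_rot: [[0.783, 0.622, -0.0], [0.622, -0.783, -0.0], [-0.0, -0.0, -1.0]]
wrist_force: [-0.4, 0.1, -2.8]
grip_width: 0.029
finger_force: 60.3
```

Emit:
jog_arm:
  moves:
    - {"jaw":1,"xyz":[0,0,0.003],"roll":0}
    - {"jaw":1,"xyz":[0,0,0.003],"roll":0}
    - {"jaw":1,"xyz":[0,0,0],"roll":0}

```text
time_s: 14.52
eef_pos: [0.6505, 0.1767, 0.1106]
eef_rot: [[0.783, 0.622, -0.001], [0.622, -0.783, -0.0], [-0.001, -0.0, -1.0]]
wrist_force: [-0.0, -0.1, -2.1]
grip_width: 0.0289
finger_force: 60.3
```

Emit:
jog_arm:
  moves:
    - {"jaw":1,"xyz":[0,0,0.002],"roll":0}
    - {"jaw":1,"xyz":[0,0,0.002],"roll":0}
    - {"jaw":1,"xyz":[0,0,0],"roll":0}

```text
time_s: 14.9
eef_pos: [0.6505, 0.1767, 0.1067]
eef_rot: [[0.783, 0.622, -0.0], [0.622, -0.783, -0.0], [-0.0, -0.0, -1.0]]
wrist_force: [-0.2, 0.8, -3.2]
grip_width: 0.0291
finger_force: 60.3
```

It has entered freely; the foot is about 10 mm deep with no contact force.

Emit:
jog_arm:
  moves:
    - {"jaw":1,"xyz":[0,0,0.002],"roll":0}
    - {"jaw":1,"xyz":[0,0,0.002],"roll":0}
    - {"jaw":1,"xyz":[0,0,0.0015],"roll":0}
    - {"jaw":1,"xyz":[0,0,0.001],"roll":0}
    - {"jaw":1,"xyz":[0,0,0],"roll":0}

```text
time_s: 15.52
eef_pos: [0.6506, 0.1768, 0.1003]
eef_rot: [[0.783, 0.622, -0.0], [0.622, -0.783, -0.0], [-0.0, -0.0, -1.0]]
wrist_force: [-0.3, 0.0, -2.0]
grip_width: 0.0287
finger_force: 60.3
```

Emit:
jog_arm:
  moves:
    - {"jaw":1,"xyz":[0,0,0.001],"roll":0}
    - {"jaw":1,"xyz":[0,0,0.001],"roll":0}
    - {"jaw":1,"xyz":[0,0,0],"roll":0}

```text
time_s: 15.9
eef_pos: [0.6508, 0.1768, 0.0989]
eef_rot: [[0.783, 0.622, 0.0], [0.622, -0.783, -0.0], [0.0, 0.0, -1.0]]
wrist_force: [-1.5, -1.6, 2.6]
grip_width: 0.029
finger_force: 60.9
```

It is seated at the expected height with light contact. I release and retreat.

Emit:
jog_arm:
  moves:
    - {"jaw":-1,"xyz":[0,0,0],"roll":0}
    - {"jaw":-1,"xyz":[0,0,0],"roll":0}
    - {"jaw":-1,"xyz":[0,0,0],"roll":0}
    - {"jaw":-1,"xyz":[0,0,0],"roll":0}
    - {"jaw":-1,"xyz":[0,0,-0.015],"roll":0}
    - {"jaw":-1,"xyz":[0,0,-0.04],"roll":0}
    - {"jaw":-1,"xyz":[0,0,-0.05],"roll":0}
    - {"jaw":-1,"xyz":[0,0,-0.05],"roll":0}
    - {"jaw":-1,"xyz":[-0.05,0,0],"roll":0}
    - {"jaw":-1,"xyz":[-0.05,0,0],"roll":0}
    - {"jaw":-1,"xyz":[-0.05,0,0],"roll":0}
    - {"jaw":-1,"xyz":[0,0,0],"roll":0}

```text
time_s: 17.4
eef_pos: [0.5312, 0.0806, 0.2544]
eef_rot: [[0.785, 0.62, 0.0], [0.62, -0.785, -0.003], [-0.002, 0.002, -1.0]]
wrist_force: [-0.3, 1.0, -0.1]
grip_width: 0.0852
finger_force: 0.0
```

```bash
python3 - <<'E'
from h import *
im=env.get_image("scene");im2=env.get_image("top")
for c in("scene","top"):
  for n in("coil","lid_lip","torch"):print(c,n,[(np.round(d["at"],3).tolist(),round(d["p"],2)) for d in env.place_of(n,c)[:2]])
cv2.imwrite("pics/m2.png",np.hstack([cv2.resize(im[160:360,200:380,::-1],(540,600),interpolation=2)]))
E
```

```text
scene coil [([0.652, 0.178, 0.027], 0.74)]
scene lid_lip [([0.525, -0.221, 0.124], 0.98)]
scene torch [([0.584, -0.004, -0.001], 0.81)]
top coil []
top lid_lip [([0.525, -0.216, 0.123], 0.62)]
top torch [([0.584, -0.004, -0.005], 0.76)]
```

View pics/m2.png

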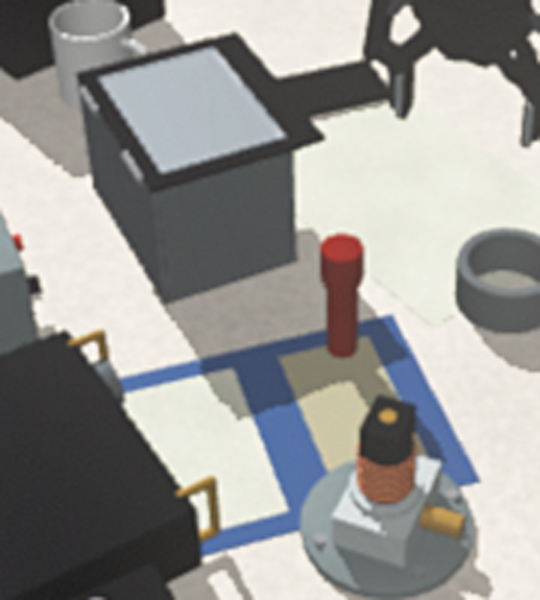

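The coil stands flush in the mount (origin z 0.027, as expected). The lid is shut with its lip at z 0.124, and the torch and other things are where they were.

```bash
python3 -c "
from rig import env
print(env.hand_in())"
```

```text
the job is handed in; nothing more can be done
None
```

The coil is seated flush in the aerial mount, the case is shut, the torch and the other things in the final picture look undisturbed, and the job was handed in at about 18 s.

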